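# Offer up a pipe clamp over a laid pipe

## Task

Lay the standing copper pipe on its side in the two V-rests of the cradle and let go of it; then pick up the larger of the two steel clamp halves by its tab, lift it over the fixed pipework without bumping that, and hold it upright over the pipe, midway between the two rests and lined up with the pipe, with its underside about a centimetre clear above the pipe and not touching it. Finish while still holding it there, and leave the other things on the counter where they are.

Things in the scene. Friction and masses are not known exactly. Their poses are not given: they have to be found in the camera images.
- pipe: loose straight copper pipe with closed ends, 28 mm diameter, 180 mm long, about 160 g, standing upright on the counter at the start. Origin: centre of its lower end; z runs along the pipe to the other end.
- pipe_mid (a point): middle of the pipe, on its axis, 90 mm from either end; axes as the pipe.
- cradle: fixed pipe cradle: grey base plate 120 x 90 x 10 mm with two steel V-rests, each 10 mm thick (along x), 35 mm either side of the centre. V faces slope 45 degrees, open to 45 mm wide, upper edges 66 mm above the counter. Origin: centre of the underside; x along the axis of a laid pipe, z up. A centred pipe sticks out 50 mm past each rest.
- cradle_seat (a point): midway between the two V-rests, 60 mm above the counter: where the pipe's axis passes when the pipe lies in the V-rests; axes as the cradle (x along the laid pipe).
- clamp: larger clamp half, loose, bare steel, about 120 g: an arch (bore 31 mm, 39 mm outside, 26 mm long along x) standing on two flat ears (71 mm over both along y, 4 mm thick), with an upright tab on top: 26 mm along x, 12 mm thick along y, from 18 to 50 mm above the underside. Origin: centre of its underside, on the bore's axis; x along the bore, z up.
- small_clamp: the smaller clamp half, loose, of the same form: 44 mm over the ears, tab 18 x 8 mm, 30 mm high over all. Not needed; its place may be swapped with the larger one's. Origin: centre of its underside, x along its bore.
- pipework: fixed pipework on two brackets between the cradle's side and the clamps' side of the counter: two copper pipes, one above the other, 460 mm long along x, 50 mm wide at the bracket feet, with two ball valves whose levers are the highest part, 125 mm above the counter. Origin: centre of its underside; x along the pipes.
- mug: bystander: white mug, 76 mm wide, 90 mm high. Origin: centre of its underside.
- cleaner: bystander: white bottle, 60 mm wide, 170 mm high. Origin: centre of its underside.
- jar: bystander: amber jar with a black cap, 60 mm wide, 65 mm high. Origin: centre of its underside.
- wrench: bystander: steel wrench lying flat, about 200 mm long along x. Origin: centre of its underside.
- tape: bystander: white ring (tape reel), 60 mm wide, 19 mm high. Origin: centre of its underside.
- bushing: bystander: stepped brass bushing, 34 mm wide, 34 mm high. Origin: centre of its underside.
Mind the look-alikes: they are no part of the job. Leave any blue look-alike of the cradle alone. What is shaped like the clamp but green is not meant.

How it is judged (in metres and radians):
On the way:
1. the pipe lies in both V-rests and is let go (x of pipe_mid in the frame of cradle_seat between -0.025 and 0.025 m and y of pipe_mid in the frame of cradle_seat between -0.007 and 0.007 m and z of pipe_mid in the frame of cradle_seat between -0.006 and 0.006 m and angle between the z axis of pipe and the x axis of cradle, either way round below 0.1 rad and contact force between the fingers and pipe below 0.2 N and linear speed of pipe below 0.02 m/s), for 0.3 s.
At the end, for the whole second after the job is handed in: Pipe at rest in both V-rests (middle within 25 mm along, 7 across, 6 in height; 0.1 rad), let go. Larger clamp held still by the fingers, upright and aligned within 0.14 rad, within 10 mm of midway between the rests, underside 3-22 mm above the pipe's top, touching neither pipe nor cradle (all of step 1 and x of clamp in the frame of cradle_seat between -0.01 and 0.01 m and y of clamp in the frame of cradle_seat between -0.01 and 0.01 m and z of clamp in the frame of cradle_seat between 0.017 and 0.036 m and angle between the x axis of clamp and the x axis of cradle, either way round below 0.14 rad and angle between clamp's own z axis and vertical below 0.14 rad and contact force between the fingers and clamp above 1 N and contact force between clamp and pipe below 0.1 N and contact force between clamp and cradle below 0.1 N and linear speed of clamp below 0.02 m/s); the arm keeps its last pose, push and grip.
It fails at once if the fixed pipework is bumped (over 3 N) (contact force between pipework and anything else above 3 N).
It fails at once if the larger clamp crosses the line of the pipework lower than the pipework's top (y of clamp in the frame of pipework between -0.02 and 0.02 m and height (world z) of clamp below 0.125 m).
It fails at once if a bystander is moved more than 25 mm (distance of any of small_clamp, mug, cleaner, jar, wrench, tape, bushing from where it was at the start of the episode above 0.025 m).
It also fails if it takes over 61 s, if anything falls off the work surface, if the arm or the gripper's body presses on something with over 40 N, if the wrist force passes 120 N, or if a joint passes its speed limit or range.

## Robot

A 6-joint arm with a two-finger parallel gripper is mounted at the origin on the work surface. World frame = base frame: x ahead of the robot, y to its left, z up, the work surface at z = 0. Lengths are in mm, angles in rad, forces in N, time in s.
With the tool pointing down it reaches from about 400 to 925 mm from the base axis. Payload 12.5 kg.
Tool frame: the origin (TCP) lies on the mounting face of the last link; the fingertips stand 190 mm ahead of it and the grasp point (between the pads) lies 171 mm ahead of it; z points along the fingers, y is the line along which they close (so a half turn about z gives the same grasp; the last joint's range is limited). The gripper opens to 95 mm and grips with 3 to 60 N. Pads are 20 mm wide; open, the fingers measure 119 mm over their backs; the gripper's body (75 mm by 180 mm) begins 59 mm behind the grasp point.
Start: joints at [-1.34, 0.491, 1.559, -0, 1.092, -0.106], TCP at [206.562, -589.879, 404.761] pointing down, gripper open.
Joint ranges: [-3.1, 3.1], [-0.84, 2.19], [0.05, 2.79], [-1.13, 4.28], [0.06, 2.93], [-2.69, 2.69]. Speed limits (rad/s): [2.22, 2.22, 2.79, 3.14, 3.14, 3.14].

## Interface

Orientations are given as [roll, pitch, yaw] about the fixed x, y, z axes, in that order (R = Rz(yaw) Ry(pitch) Rx(roll)).
In Python, from cell import * gives the robot as it stands.
- The arm moves only by the tool arm_command, never from a script. Its argument "rows" is a list that holds one entry, the list of rows, each a list of 7 numbers: the shift along the tool's x, y, z normalised to -1 to 1, where 1 is 0.15 m, then the turn, a rotation vector about the tool's x, y, z normalised to -1 to 1, where 1 is 360 degrees, then the opening, from -1 (shut) to 1 (fully open). A call has 1 to 10 rows; each row is the pose to reach, as a shift and turn from the pose commanded when the call began, along the tool's axes at that moment, turning the shorter way round; what a row does not reach only later rows make up. A row lasts 1/12 s, in which the tool goes at most 41.7 mm and 7.16 degrees, less where a joint would pass 70% of its speed; a pose out of reach is approached as far as the arm can. A call with a number of a shift or a turn outside -1 to 1 is refused whole. A call with a gripper value outside its range is refused whole. The fingers move at their own pace and stop on an object; the grip force is fixed at half the most. Time passes only in rows, so rows that repeat a pose let the fingers close. It gives the time, the measured TCP pose, the force, the opening and the grip force at its end, in the units of the state.
- state(): the state, without advancing time (a new reading comes with each control period).
- read_camera(name): name is "scene" or "side" or "wrist"; returns (picture, depth): 480x640x3 uint8, red, green, blue; 480x640 float32, mm along the optical axis (not along the pixel's ray), 0 where there is no reading.
- get_calibration(name): a dict with "camera_matrix" (3x3 intrinsics, pixels), "D" ([k1, k2, p1, p2, k3] as OpenCV has them; the pictures are not rectified), "position" and "orientation" of the camera in the world; the wrist camera has in their place "hand_eye" (4x4, takes a point from camera to tool coordinates, whose origin is the TCP and whose axes are the flange's). Camera axes: x right, y up, looking along -z (the intrinsics and any distortion apply to the point x, -y, -z); pixel columns grow to the right and rows downward; lengths in mm; the calibration is good to about 2 mm. A picture is of the moment at which its call begins: read the wrist's pose just before it. get_calibration takes no time and is no camera call.
- job_done(): hands the job in; it is judged then, once.
The state is a dict: "t": time; "joints": joint angles; "qvel": joint speeds; "tau": joint torques, N m; "eef_pos": TCP position; "tcp_rot": TCP orientation; "ft_force": force on the tool from outside, world axes, zero at the start; "moment": the same for the moment, N m; "opening": opening from 0.0 (shut) to 1.0 (fully open); "grip_force": force on a finger pad.
Only numpy, scipy, OpenCV 4.12 (cv2) and the standard library are available. Lean on these libraries where they do the work, as an engineer would, in place of code of your own. Each camera call takes 0.05 s, during which the arm holds its last target. There are 200 camera calls.

## Working session

There is one attempt and no reset: what is moved stays moved. The work goes in short steps, Python scripts to look and compute and a tool call to move; the robot and the scene stay as the last step left them, time stands still between calls to the robot, and variables do not carry over. Pictures are saved under pics/ and viewed, at most 10 in all, crops included, and the job is handed in when it is done.

Besides the shell and the picture viewer there is one more tool, called as name(argument=value, ...), one argument or row to a line, values as JSON. arm_command: Moves the arm, as the interface text tells. Its arguments: {"type":"object","properties":{"rows":{"type":"array","items":{"type":"array","items":{"type":"array","items":{"type":"number","minimum":-1,"maximum":1}}}}},"required":["rows"]}

```bash
ls; mkdir -p pics; cat > h.py <<'E'
from cell import *
import numpy as np, cv2
from scipy.spatial.transform import Rotation as Ro
def cam(n,s=None):
    c=get_calibration(n); K=np.array(c["camera_matrix"]); D=np.array(c["D"],float)
    F=np.diag([1,-1,-1.])
    if "hand_eye" in c:
        s=s or state(); H=np.array(c["hand_eye"]); T=np.eye(4); T[:3,:3]=Ro.from_euler("xyz",s["tcp_rot"]).as_matrix(); T[:3,3]=s["eef_pos"]
        T=T@H; R,p=T[:3,:3]@F,T[:3,3]
    else:
        o=np.array(c["orientation"]); R=(Ro.from_euler("xyz",o).as_matrix() if o.size==3 else o)@F; p=np.array(c["position"])
    return K,D,R,p
def cloud(dep,C):
    K,D,R,p=C; v,u=np.mgrid[:480,:640]
    q=cv2.undistortPoints(np.stack([u,v],-1).reshape(-1,1,2).astype(np.float64),K,D).reshape(480,640,2)
    P=np.dstack([q*dep[...,None],dep])
    return P@R.T+p
def plane(uv,z,C):
    K,D,R,p=C; q=cv2.undistortPoints(np.array(uv,float).reshape(-1,1,2),K,D)[:,0]
    d=np.c_[q,np.ones(len(q))]@R.T
    return p+d*((z-p[2])/d[:,2])[:,None]
E
python3 - <<'E'
from h import *
print(state()); 
for n in ["scene","side","wrist"]:
    c=get_calibration(n); print(n,c)
    im,d=read_camera(n); cv2.imwrite(f"pics/{n}0.png",im[...,::-1]); np.save(f"pics/{n}0.npy",d)
E
```

```text
pics
{'t': 0.0, 'joints': array([-1.33958758e+00,  4.91562735e-01,  1.55944548e+00, -7.85870158e-06,
        1.09173219e+00, -1.05611185e-01]), 'qvel': array([-4.62230085e-04,  1.42530846e-03, -7.03319784e-04, -4.26192950e-05,
        1.44781448e-03, -4.20012549e-04]), 'tau': array([ 1.94397617e-03, -6.12633204e+01, -2.58175492e+01,  6.92384667e-02,
        4.82981501e-02, -1.04294961e-04]), 'eef_pos': array([ 206.56113166, -589.84340523,  404.16103013]), 'tcp_rot': array([-3.14045057e+00, -1.14058545e-04,  3.36823490e-01]), 'ft_force': array([-0.13642893, -0.26768714, -0.28538987]), 'moment': array([ 0.02302488, -0.00362195, -0.02529588]), 'grip_force': 0.0, 'opening': 1.00130487571923}
scene {'camera_matrix': array([[525.77148311,   0.        , 316.96321901],
       [  0.        , 525.77148311, 231.53159341],
       [  0.        ,   0.        ,   1.        ]]), 'D': array([-0.05339921,  0.        ,  0.        ,  0.        ,  0.        ]), 'position': array([1127.58230637, -422.2027641 , 1118.29700104]), 'orientation': array([0.63872607, 0.00526539, 0.99865744])}
side {'camera_matri
[... 273 characters left out ...]
686.40187017,  774.75575968]), 'orientation': array([ 0.96942767,  0.02110217, -0.80903057])}
wrist {'camera_matrix': array([[343.12772553,   0.        , 316.12807191],
       [  0.        , 343.12772553, 233.80205089],
       [  0.        ,   0.        ,   1.        ]]), 'D': array([0.02335532, 0.        , 0.        , 0.        , 0.        ]), 'hand_eye': array([[ 5.68768089e-04,  9.67609091e-01,  2.52452618e-01,
         7.07461894e+01],
       [ 9.99999437e-01, -3.24219835e-04, -1.01028744e-03,
        -4.66778469e-02],
       [-8.95713168e-04,  2.52453050e-01, -9.67608730e-01,
         2.04356412e+01],
       [ 0.00000000e+00,  0.00000000e+00,  0.00000000e+00,
         1.00000000e+00]])}
```

View pics/scene0.png

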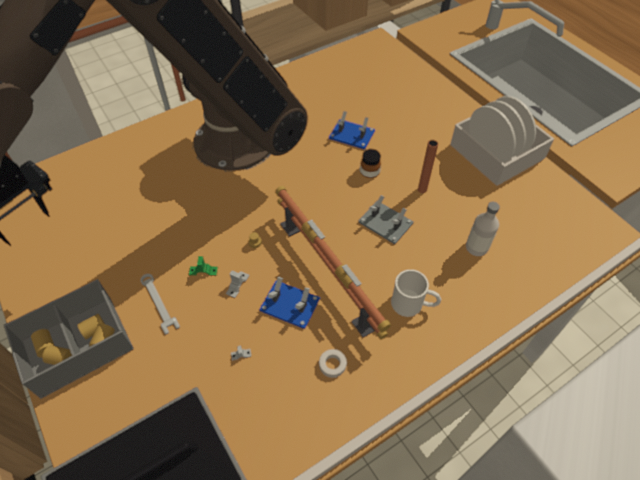

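View pics/side0.png

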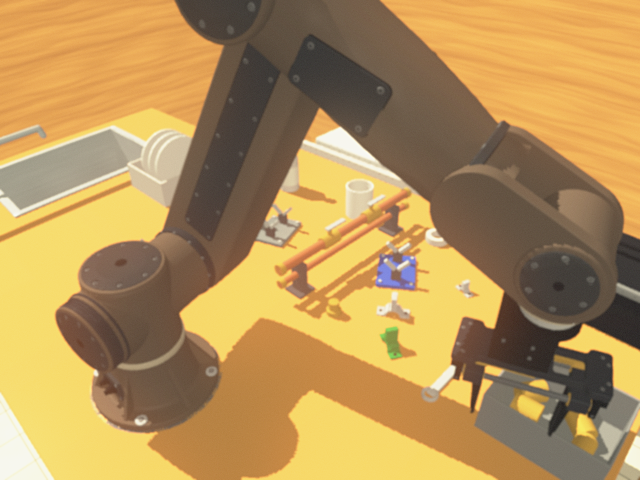

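The scene view shows the standing pipe at about (428,168) and the grey cradle at (386,221); the blue look-alikes are at (352,133) and (290,305). Clamp-shaped things are steel at (237,283), the larger and nearer one, steel at (241,353), the smaller, and green at (203,267), which is not meant. The grey cradle and the steel clamp at (237,283) fit the description. I'll confirm both in an enlarged crop and measure them.

```bash
python3 - <<'E'
from h import *
im=cv2.imread("pics/scene0.png"); d=np.load("pics/scene0.npy"); C=cam("scene"); P=cloud(d,C)
np.set_printoptions(precision=1,suppress=True)
a=cv2.resize(im[120:260,330:460],None,fx=4,fy=4,interpolation=2); b=cv2.resize(im[245:385,180:260],None,fx=4,fy=4,interpolation=2)
cv2.imwrite("pics/crop1.png",cv2.resize(np.hstack([a,b]),(800,533)))
def box(n,u0,u1,v0,v1,zmin,zmax=400):
    Q=P[v0:v1,u0:u1].reshape(-1,3); Q=Q[(Q[:,2]>zmin)&(Q[:,2]<zmax)]
    print(n,len(Q),"lo",np.percentile(Q,2,0),"hi",np.percentile(Q,98,0),"med",np.median(Q,0))
    r=cv2.minAreaRect(Q[:,:2].astype(np.float32)); print("   rect",np.round(r[0],1),np.round(r[1],1),round(r[2],1))
    return Q
print("table",np.median(P[300:330,190:220,2]),P[200,300],P[330,420])
box("pipe",413,442,135,196,15); box("pipetop",413,442,135,160,165)
box("cradle base",352,420,195,248,4,16); box("cradle V",352,420,190,248,30,75)
box("clamp",222,252,265,300,3); box("clamp tab",222,252,262,300,30,70); box("small",226,256,343,365,3)
box("pipework",270,390,180,340,60,140);box("mug",388,442,268,320,5);box("cleaner",465,500,200,258,10);box("jar",358,384,148,182,8)
box("blue1",328,378,112,150,3);box("blue2",256,322,275,330,3); box("green",185,222,255,282,3)
E
```

```text
table 0.5737275002682054 [309.7  41.6   1. ] [797.5  69.1   0. ]
pipe 534 lo [454.2 334.4  19.8] hi [478.2 359.1 184. ] med [471.  340.8 114.6]
   rect [465.6 348.1] [28.3 29.8] 3.4
pipetop 116 lo [451.9 334.7 166.4] hi [477.5 361.4 185.1] med [466.9 345.7 179.8]
   rect [464.7 348. ] [26.3 29.7] 4.8
cradle base 1245 lo [417.8 117.9   4.2] hi [572.5 283.3  15.3] med [503.3 182.9  10.3]
   rect [497.9 198.7] [185.9 178.5] 55.0
cradle V 217 lo [459.  151.6  31.5] hi [546.  223.9  67. ] med [480.9 191.6  51.8]
   rect [502.1 189.2] [82. 60.] 19.2
clamp 435 lo [ 404.9 -264.2    3. ] hi [ 496.5 -193.9   52.6] med [ 461.6 -234.5    6.8]
   rect [ 449.  -229.7] [ 73.3 102.2] 61.4
clamp tab 95 lo [ 446.2 -240.9   31.6] hi [ 472.  -219.1   54.4] med [ 461.4 -230.4   47.6]
   rect [ 458.6 -230.3] [27.2 13.6] 34.1
small 216 lo [ 597.  -339.3    3. ] hi [ 651.4 -285.9   31.2] med [ 627.2 -311.5    5.8]
   rect [ 623.1 -311.1] [69.5 51.2] 56.4
pipework 2260 lo [ 326.  -151.6   60.7] hi [779.1 -15.5 127.6] med [585.3 -32.5  99.7]
   rect [543.3 -24. ] [281.5 409.4] 54.5
mug 1468 lo [688.   48.8   5.9] hi [777.3 128.2  92.6] med [727.6  94.3  53.8]
   rect [713.2 118.1] [124.  146.7] 53.8
cleaner 1081 lo [674.2 311.7  13.8] hi [724.1 353.1 172.2] med [704.1 325.9  99.4]
   rect [698.4 334.1] [59.1 48.4] 26.0
jar 511 lo [303.9 237.8   9.8] hi [354.4 291.7  70.1] med [337.  257.8  52.3]
   rect [298.4 275.2] [ 60.3 118.7] 72.4
blue1 1196 lo [ 78.1 242.1   3.3] hi [245.5 404.   63.3] med [174.1 309.1  11. ]
   rect [182.2 306.1] [154.  237.7] 53.2
blue2 2034 lo [ 501.  -217.6    3.1] hi [642.7 -83.2  62.2] med [ 577.7 -153.3   10.7]
   rect [ 566.  -150.8] [159.7 148.9] 57.0
green 397 lo [ 322.9 -319.1    3.1] hi [ 408.9 -243.6   52.3] med [ 378.5 -283.2    7.8]
   rect [ 366.6 -283.5] [95.8 79.1] 58.7
```

View pics/crop1.png

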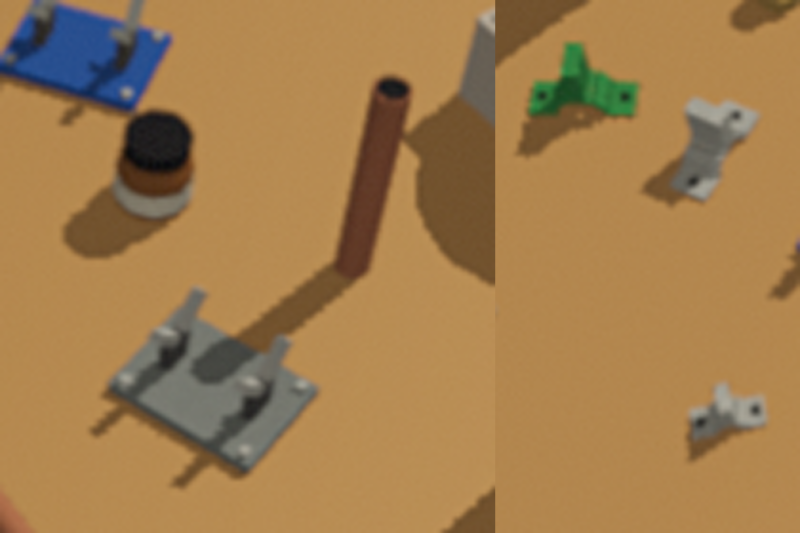

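The crop confirms it: the grey cradle lies beside the standing pipe, and the large bare-steel clamp is the upper-right one, with the green look-alike left of it and the small clamp below. Next I'll refine the poses with grey masks.

```bash
python3 - <<'E'
from h import *
im=cv2.imread("pics/scene0.png"); d=np.load("pics/scene0.npy"); C=cam("scene"); P=cloud(d,C); S=cv2.cvtColor(im,cv2.COLOR_BGR2HSV)[...,1]
np.set_printoptions(precision=1,suppress=True)
def rect(n,u0,u1,v0,v1,zmin,zmax,smax=70):
    m=np.zeros(S.shape,np.uint8); m[v0:v1,u0:u1]=(S[v0:v1,u0:u1]<smax)
    m&=((P[...,2]>zmin)&(P[...,2]<zmax)).astype(np.uint8)
    k,l,st,_=cv2.connectedComponentsWithStats(m); m=(l==1+st[1:,4].argmax()); Q=P[m]
    r=cv2.minAreaRect(Q[:,:2].astype(np.float32)); print(n,len(Q),"z",np.percentile(Q[:,2],[2,50,98]),"rect",np.round(r[0],1),np.round(r[1],1),round(r[2],1))
rect("cradle plate",352,420,195,248,6,15,90)
rect("clamp all",222,252,265,305,1.5,80); rect("clamp ears",222,252,265,305,1.5,10);rect("clamp tabtop",222,252,262,300,44,60)
rect("small all",226,256,343,365,1.5,60)
# V rests: upper points
m=(P[...,2]>56)&(P[...,2]<72); m[:190]=0;m[248:]=0;m[:,:352]=0;m[:,420:]=0
print(P[m])
# pipework: bgr copper high pts
m=(P[...,2]>85)&(P[...,2]<135); m[:180]=0;m[345:]=0;m[:,:270]=0;m[:,392:]=0
m[:,388:]=0
k,l,st,_=cv2.connectedComponentsWithStats(m.astype(np.uint8)); Q=P[l==1+st[1:,4].argmax()]
v=cv2.fitLine(Q[:,:2].astype(np.float32),2,0,.01,.01).ravel(); print("pipework",v,np.degrees(np.arctan2(v[1],v[0])),cv2.minAreaRect(Q[:,:2].astype(np.float32)))
E
```

```text
cradle plate 946 z [ 6.7 10.9 14.5] rect [502.3 190.8] [119.6  95.6] 19.6
clamp all 301 z [ 2.1 15.2 53.8] rect [ 457.8 -230.5] [29.7 71.6] 29.6
clamp ears 84 z [1.7 5.  9.6] rect [ 469.9 -251.9] [29.  22.4] 31.6
clamp tabtop 60 z [44.8 49.8 54.4] rect [ 458.4 -230.1] [27.1 13.2] 34.1
small all 146 z [ 2.3  7.2 31.3] rect [ 625.7 -310.6] [43.  20.7] 68.8
[[453.8 203.2  60.5]
 [458.4 202.5  65.4]
 [455.5 198.6  61. ]
 [459.7 198.3  65.3]
 [459.2 202.3  62.3]
 [462.2 203.1  64.8]
 [461.8 207.   61.9]
 [459.  195.9  62.2]
 [460.5 198.   62.4]
 [463.2 199.1  64.2]
 [466.6 199.4  67.4]
 [465.4 204.1  63.2]
 [459.6 192.2  61.1]
 [460.3 195.2  59.8]
 [460.6 198.4  58.1]
 [464.3 198.5  61.6]
 [466.2 200.3  62.5]
 [465.5 204.5  59. ]
 [459.2 193.1  56.1]
 [463.3 192.8  60.3]
 [465.5 197.9  59.1]
 [465.8 201.2  57.4]
 [465.1 195.2  56.5]
 [471.3 154.   65.3]
 [473.4 155.6  66.3]
 [471.4 160.8  60.8]
 [475.4 150.8  67.5]
 [473.  156.3  61.4]
 [475.2 157.8  62.6]
 [476.7 159.9  62.7]
 [476.3 163.7  59.8]
 [473.8 149.2  62.9]
 [475.2 151.4  62.9]
 [478.2 152.1  65.5]
 [477.3 156.4  61.7]
 [478.9 
[... 426 characters left out ...]
 61.2]
 [530.9 219.1  62.7]
 [532.7 220.8  63.5]
 [525.6 214.5  56.2]
 [528.6 215.   59. ]
 [528.8 218.5  56.8]
 [531.1 219.7  58.4]
 [532.7 221.6  58.7]
 [538.9 176.6  67.5]
 [538.1 180.9  63.6]
 [541.2 174.8  67.1]
 [542.8 176.8  67.4]
 [542.8 180.3  64.9]
 [539.7 187.   56.9]
 [538.  175.2  59.2]
 [539.6 177.1  59.5]
 [542.4 177.8  62.2]
 [544.9 178.8  64.1]
 [547.7 179.4  66.7]
 [545.2 185.6  59.6]
 [539.6 174.2  57.4]
 [544.4 172.9  63.6]
 [547.4 173.3  66.7]
 [546.8 177.4  63.1]
 [546.9 181.   60.6]
 [545.8 175.6  59.1]
 [546.1 178.8  57.2]]
pipework [  1.   -0.  571.9 -31.6] -0.9567047 ((546.8727416992188, -29.49835205078125), (29.141820907592773, 467.5104064941406), 88.7396240234375)
```

```bash
cat >> h.py <<'E'
def pose(p,phi,a,off=171.):
    """TCP pose for grasp point p, lean azimuth phi, lean a (deg); off=0: p is TCP"""
    f,a=np.radians([phi,a]); e=np.array([np.cos(f),np.sin(f),0]); Z=np.array([0,0,1.])
    x=-np.cos(a)*e+np.sin(a)*Z; z=-np.sin(a)*e-np.cos(a)*Z
    return np.c_[x,np.cross(z,x),z], np.array(p,float)-off*z
def now():
    s=state(); return Ro.from_euler("xyz",s["tcp_rot"]).as_matrix(), np.array(s["eef_pos"])
def plan(W,cur=None):
    R,p=cur or now()
    for R2,p2 in W:
        t=R.T@(p2-p)/150; w=Ro.from_matrix(R.T@R2).as_rotvec()/(2*np.pi)
        n=max(np.linalg.norm(p2-p)/41.7,np.linalg.norm(w)*360/7.16)
        print(np.round(np.r_[t,w],3).tolist(),"rows>=%.1f"%n,"->",np.round(p2)); R,p=R2,p2
E
python3 - <<'E'
from h import *
W=[]
for k in range(1,9):
    f=k/8; az=np.radians(-70.7+f*107.5); r=625+75*f
    W.append(pose([r*np.cos(az),r*np.sin(az),405+15*f],-160.7+197.5*f,0,0))
plan(W)
E
```

```text
[0.983, -0.053, -0.017, -0.0, -0.0, -0.069] rows>=3.5 -> [ 343. -534.  407.]
[0.989, 0.141, -0.012, 0.0, 0.0, -0.069] rows>=3.6 -> [ 464. -446.  409.]
[0.957, 0.335, -0.012, 0.0, 0.0, -0.069] rows>=3.6 -> [ 563. -330.  411.]
[0.886, 0.522, -0.012, 0.0, 0.0, -0.069] rows>=3.7 -> [ 634. -193.  412.]
[0.779, 0.694, -0.012, 0.0, 0.0, -0.069] rows>=3.8 -> [671. -41. 414.]
[0.638, 0.843, -0.012, 0.0, 0.0, -0.069] rows>=3.8 -> [671. 117. 416.]
[0.468, 0.964, -0.012, 0.0, 0.0, -0.069] rows>=3.9 -> [634. 274. 418.]
[0.276, 1.051, -0.012, 0.0, 0.0, -0.069] rows>=3.9 -> [561. 419. 420.]
```

arm_command(
  rows=[
    [[0.983,-0.053,-0.017,0,0,-0.069,1],[0.983,-0.053,-0.017,0,0,-0.069,1],[0.983,-0.053,-0.017,0,0,-0.069,1],[0.983,-0.053,-0.017,0,0,-0.069,1],[0.983,-0.053,-0.017,0,0,-0.069,1]],
  ],
)

```text
t: 0.57
eef_pos: [346.7, -531.7, 407.1]
tcp_rot: [3.142, -0.001, 0.778]
ft_force: [0.3, 0.1, 0.3]
opening: 0.999
grip_force: 0.0
```

arm_command(
  rows=[
    [[0.989,0.141,-0.012,0,0,-0.069,1],[0.989,0.141,-0.012,0,0,-0.069,1],[0.989,0.141,-0.012,0,0,-0.069,1],[0.989,0.141,-0.012,0,0,-0.069,1],[0.989,0.141,-0.012,0,0,-0.069,1]],
  ],
)

```text
t: 0.98
eef_pos: [467.1, -443.0, 408.9]
tcp_rot: [3.141, -0.001, 1.21]
ft_force: [0.1, -0.4, -0.3]
opening: 1.001
grip_force: 0.0
```

arm_command(
  rows=[
    [[0.957,0.335,-0.012,0,0,-0.069,1],[0.957,0.335,-0.012,0,0,-0.069,1],[0.957,0.335,-0.012,0,0,-0.069,1],[0.957,0.335,-0.012,0,0,-0.069,1],[0.957,0.335,-0.012,0,0,-0.069,1]],
  ],
)

```text
t: 1.4
eef_pos: [564.6, -326.8, 410.7]
tcp_rot: [3.141, -0.001, 1.643]
ft_force: [0.0, -0.4, 0.6]
opening: 1.0
grip_force: 0.0
```

arm_command(
  rows=[
    [[0.886,0.522,-0.012,0,0,-0.069,1],[0.886,0.522,-0.012,0,0,-0.069,1],[0.886,0.522,-0.012,0,0,-0.069,1],[0.886,0.522,-0.012,0,0,-0.069,1],[0.886,0.522,-0.012,0,0,-0.069,1]],
  ],
)

```text
t: 1.82
eef_pos: [633.1, -188.7, 412.5]
tcp_rot: [3.141, -0.001, 2.076]
ft_force: [0.9, -0.0, -0.1]
opening: 1.001
grip_force: 0.0
```

arm_command(
  rows=[
    [[0.779,0.694,-0.012,0,0,-0.069,1],[0.779,0.694,-0.012,0,0,-0.069,1],[0.779,0.694,-0.012,0,0,-0.069,1],[0.779,0.694,-0.012,0,0,-0.069,1],[0.779,0.694,-0.012,0,0,-0.069,1]],
  ],
)

```text
t: 2.23
eef_pos: [667.7, -36.1, 414.3]
tcp_rot: [3.141, -0.0, 2.509]
ft_force: [-0.3, 0.4, 0.5]
opening: 0.999
grip_force: 0.0
```

arm_command(
  rows=[
    [[0.638,0.843,-0.012,0,0,-0.069,1],[0.638,0.843,-0.012,0,0,-0.069,1],[0.638,0.843,-0.012,0,0,-0.069,1],[0.638,0.843,-0.012,0,0,-0.069,1],[0.638,0.843,-0.012,0,0,-0.069,1]],
  ],
)

```text
t: 2.65
eef_pos: [665.3, 122.4, 416.1]
tcp_rot: [3.141, -0.0, 2.942]
ft_force: [0.0, -0.7, 0.7]
opening: 1.001
grip_force: 0.0
```

```bash
python3 - <<'E'
from h import *
s=state(); im,d=read_camera("wrist"); cv2.imwrite("pics/w1.png",im[...,::-1]); np.save("pics/w1.npy",d)
np.set_printoptions(precision=2,suppress=True); print(s["t"],s["joints"],s["eef_pos"],np.degrees(s["tcp_rot"]))
C=cam("wrist",s); P=cloud(d,C)
S=cv2.cvtColor(im,cv2.COLOR_RGB2HSV)
m=(P[...,2]>6)&(P[...,2]<15)&(S[...,1]<90)&(np.hypot(P[...,0]-502,P[...,1]-190)<90)
Q=P[m]; print("plate",len(Q),cv2.minAreaRect(Q[:,:2].astype(np.float32)),np.median(Q[:,2]))
m=(P[...,2]>56)&(P[...,2]<72)&(np.hypot(P[...,0]-502,P[...,1]-190)<70)
Q=P[m]; print("V",len(Q),cv2.minAreaRect(Q[:,:2].astype(np.float32)))
m=(P[...,2]>100)&(np.hypot(P[...,0]-465,P[...,1]-348)<40); Q=P[m]; print("pipe",len(Q), len(Q) and (Q.min(0),Q.max(0)))
phis=[0.75*0]
R,p=now()
W=[pose([634,274,418],12.1,0,0),pose([465.3,347.8,320],36.8,30),pose([465.3,347.8,240],36.8,60)]
plan(W)
E
```

```text
2.65 [ 0.08  0.56  1.41  0.    1.18 -1.29] [665.25 122.43 416.1 ] [179.97  -0.02 168.56]
plate 8385 ((503.5718078613281, 192.5235595703125), (119.81688690185547, 89.75088500976562), 18.727766036987305) 9.4553612909383
V 466 ((505.67633056640625, 193.2492218017578), (76.48043823242188, 58.52943420410156), 18.467132568359375)
pipe 0 0
[0.412, 0.962, -0.013, -0.0, -0.0, -0.066] rows>=3.8 -> [634. 274. 418.]
[0.479, 0.955, -0.334, 0.018, 0.082, -0.067] rows>=5.4 -> [534. 399. 468.]
[-0.837, 0.0, 0.615, 0.0, 0.083, -0.0] rows>=4.2 -> [584. 437. 326.]
```

arm_command(
  rows=[
    [[0.412,0.962,-0.013,0,0,-0.066,1],[0.412,0.962,-0.013,0,0,-0.066,1],[0.412,0.962,-0.013,0,0,-0.066,1],[0.412,0.962,-0.013,0,0,-0.066,1],[0.412,0.962,-0.013,0,0,-0.066,1]],
  ],
)

```text
t: 3.12
eef_pos: [633.6, 275.5, 418.0]
tcp_rot: [3.141, -0.0, -2.928]
ft_force: [1.0, -1.2, -0.5]
opening: 1.001
grip_force: 0.0
```

arm_command(
  rows=[
    [[0.479,0.955,-0.334,0.018,0.082,-0.067,1],[0.479,0.955,-0.334,0.018,0.082,-0.067,1],[0.479,0.955,-0.334,0.018,0.082,-0.067,1],[0.479,0.955,-0.334,0.018,0.082,-0.067,1],[0.479,0.955,-0.334,0.018,0.082,-0.067,1],[0.479,0.955,-0.334,0.018,0.082,-0.067,1],[0.479,0.955,-0.334,0.018,0.082,-0.067,1],[0.479,0.955,-0.334,0.018,0.082,-0.067,1]],
  ],
)

```text
t: 3.78
eef_pos: [535.2, 396.4, 467.8]
tcp_rot: [-3.14, -0.523, -2.505]
ft_force: [0.4, 0.2, -0.9]
opening: 0.997
grip_force: 0.0
```

arm_command(
  rows=[
    [[-0.837,0,0.615,0,0.083,0,1],[-0.837,0,0.615,0,0.083,0,1],[-0.837,0,0.615,0,0.083,0,1],[-0.837,0,0.615,0,0.083,0,1],[-0.837,0,0.615,0,0.083,0,1],[-0.837,0,0.615,0,0.083,0,1],[-0.837,0,0.615,0,0.083,0,1],[-0.837,0,0.615,0,0.083,0,1]],
  ],
)

```text
t: 4.45
eef_pos: [584.1, 434.8, 329.1]
tcp_rot: [-3.139, -1.038, -2.503]
ft_force: [-0.5, -0.3, -0.2]
opening: 0.996
grip_force: 0.0
```

```bash
python3 - <<'E'
from h import *
np.set_printoptions(precision=2,suppress=True)
s=state(); im,d=read_camera("wrist"); cv2.imwrite("pics/w2.png",im[...,::-1])
print(s["t"],s["joints"],s["eef_pos"],np.degrees(s["tcp_rot"]))
C=cam("wrist",s); P=cloud(d,C)
m=(P[...,2]>20)&(np.hypot(P[...,0]-465,P[...,1]-348)<40)&(P[...,2]<190); Q=P[m]; print("pipe",len(Q), len(Q) and (np.percentile(Q,[1,50,99],axis=0)))
im,d=read_camera("scene"); cv2.imwrite("pics/s2.png",im[100:300,300:560,::-1])
W=[pose([465.3,347.8,165],36.8,60),pose([465.3,347.8,91],36.8,60)]
plan(W)
E
```

```text
4.45 [ 0.56  0.85  1.16 -0.09  2.17 -1.66] [584.09 434.8  329.15] [-179.87  -59.45 -143.38]
pipe 1318 [[453.12 339.03 175.85]
 [465.27 351.17 179.88]
 [477.62 364.5  181.39]]
[-0.454, 0.008, 0.26, 0.0, 0.001, -0.0] rows>=1.9 -> [584. 437. 250.]
[-0.427, 0.0, 0.247, 0.0, 0.0, 0.0] rows>=1.8 -> [584. 437. 176.]
```

View pics/w2.png

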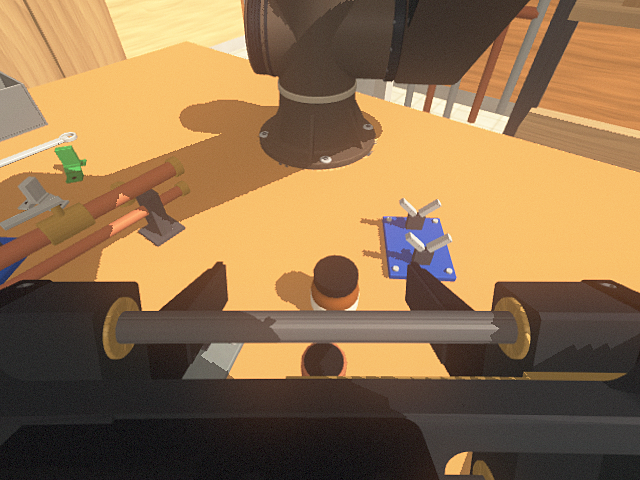

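The wrist view shows the pipe top at (325,360), centred between the open fingers, with the jar beyond it at (335,285). Descending to grip.

arm_command(
  rows=[
    [[-0.454,0.008,0.26,0,0.001,0,1],[-0.454,0.008,0.26,0,0.001,0,1],[-0.454,0.008,0.26,0,0.001,0,1],[-0.454,0.008,0.26,0,0.001,0,1],[-0.454,0.008,0.26,0,0.001,0,1]],
  ],
)

```text
t: 4.97
eef_pos: [584.1, 437.0, 250.1]
tcp_rot: [-3.14, -1.048, -2.501]
ft_force: [0.8, -0.9, -0.5]
opening: 1.002
grip_force: 0.0
```

```bash
python3 - <<'E'
from h import *
np.set_printoptions(precision=2,suppress=True)
s=state(); im,d=read_camera("wrist"); print(s["eef_pos"],np.degrees(s["tcp_rot"]),s["joints"])
P=cloud(d,cam("wrist",s))
m=(P[...,2]>20)&(np.hypot(P[...,0]-465,P[...,1]-348)<40)&(P[...,2]<190); Q=P[m]; print("pipe",len(Q), len(Q) and (np.percentile(Q,[1,50,99],axis=0)))
plan([pose([465.3,348.5,91],36.8,60)])
E
```

```text
[584.07 436.97 250.12] [-179.91  -60.05 -143.29] [ 0.56  0.93  1.2  -0.08  2.06 -1.65]
pipe 4270 [[453.85 339.56 104.56]
 [470.96 355.17 179.38]
 [479.35 365.36 181.28]]
[-0.427, 0.002, 0.246, -0.0, -0.0, -0.0] rows>=1.8 -> [584. 437. 176.]
```

```bash
python3 - <<'E'
from h import *
plan([pose([466,350,91],36.8,60)])
E
```

```text
[-0.432, 0.008, 0.238, -0.0, -0.0, -0.0] rows>=1.8 -> [585. 439. 176.]
```

arm_command(
  rows=[
    [[-0.215,0.008,0.12,0,0,0,1],[-0.432,0.008,0.238,0,0,0,1],[-0.432,0.008,0.238,0,0,0,1],[-0.432,0.008,0.238,0,0,0,1],[-0.432,0.008,0.238,0,0,0,0.3]],
  ],
)

```text
t: 5.43
eef_pos: [584.6, 438.8, 176.3]
tcp_rot: [-3.14, -1.049, -2.501]
ft_force: [0.9, 0.6, 0.1]
opening: 0.969
grip_force: 0.0
```

arm_command(
  rows=[
    [[0,0,0,0,0,0,0.0],[0,0,0,0,0,0,-0.3],[0,0,0,0,0,0,-0.6],[0,0,0,0,0,0,-1],[0,0,0,0,0,0,-1],[0,0,0,0,0,0,-1],[0,0,0,0,0,0,-1],[0,0,0,0,0,0,-1]],
  ],
)

```text
t: 6.1
eef_pos: [584.0, 438.4, 173.1]
tcp_rot: [-3.141, -1.051, -2.5]
ft_force: [0.3, -0.2, 0.1]
opening: 0.426
grip_force: 0.0
```

```bash
python3 - <<'E'
from h import *
np.set_printoptions(precision=2,suppress=True)
s=state(); print({k:s[k] for k in("t","eef_pos","tcp_rot","opening","grip_force","ft_force","joints")})
R0,p0=now(); g=p0+171*R0[:,2]; print(g)
W=[pose(g+[0,0,75],36.8,60),pose(g+[0,-30,140],33,30),pose(g+[5,-60,150],28,0),pose([490,240,220],20,-30),pose([503,191.5,160],19.2,-30)]
plan(W)
E
```

```text
{'t': 6.1, 'eef_pos': array([584.04, 438.41, 173.11]), 'tcp_rot': array([-3.14, -1.05, -2.5 ]), 'opening': 0.42635240358874454, 'grip_force': 0.0, 'ft_force': array([ 0.26, -0.23,  0.15]), 'joints': array([ 0.56,  1.03,  1.21, -0.08,  1.96, -1.64])}
[465.18 349.47  88.24]
[0.439, -0.0, -0.248, -0.0, -0.001, -0.0] rows>=1.8 -> [584. 438. 249.]
[1.006, -0.198, 0.041, -0.008, -0.083, 0.008] rows>=4.2 -> [537. 366. 376.]
[0.673, -0.186, 0.135, -0.004, -0.083, 0.014] rows>=4.2 -> [470. 289. 409.]
[0.603, -0.274, 0.274, 0.006, -0.083, 0.022] rows>=4.3 -> [410. 211. 368.]
[0.225, -0.326, 0.332, 0.001, 0.0, 0.002] rows>=1.9 -> [422. 163. 308.]
```

arm_command(
  rows=[
    [[0,0,0,0,0,0,-1],[0,0,0,0,0,0,-1],[0,0,0,0,0,0,-1],[0,0,0,0,0,0,-1],[0,0,0,0,0,0,-1],[0,0,0,0,0,0,-1]],
  ],
)

```text
t: 6.6
eef_pos: [584.0, 438.4, 173.1]
tcp_rot: [-3.141, -1.051, -2.5]
ft_force: [-0.3, 0.3, -0.8]
opening: 0.289
grip_force: 29.9
```

arm_command(
  rows=[
    [[0.439,0,-0.248,0,0,0,-1],[0.439,0,-0.248,0,0,0,-1],[0.439,0,-0.248,0,0,0,-1],[0.439,0,-0.248,0,0,0,-1],[0.439,0,-0.248,0,0,0,-1]],
  ],
)

```text
t: 7.02
eef_pos: [583.5, 438.1, 248.2]
tcp_rot: [-3.141, -1.052, -2.5]
ft_force: [0.2, 0.4, -1.5]
opening: 0.292
grip_force: 29.9
```

arm_command(
  rows=[
    [[1.0,-0.198,0.041,-0.008,-0.083,0.008,-1],[1.0,-0.198,0.041,-0.008,-0.083,0.008,-1],[1.0,-0.198,0.041,-0.008,-0.083,0.008,-1],[1.0,-0.198,0.041,-0.008,-0.083,0.008,-1],[1.0,-0.198,0.041,-0.008,-0.083,0.008,-1],[1.0,-0.198,0.041,-0.008,-0.083,0.008,-1],[1.0,-0.198,0.041,-0.008,-0.083,0.008,-1]],
  ],
)

```text
t: 7.6
eef_pos: [537.5, 366.6, 374.7]
tcp_rot: [-3.141, -0.533, -2.57]
ft_force: [1.0, 0.2, -2.2]
opening: 0.285
grip_force: 29.9
```

arm_command(
  rows=[
    [[0.673,-0.186,0.135,-0.004,-0.083,0.014,-1],[0.673,-0.186,0.135,-0.004,-0.083,0.014,-1],[0.673,-0.186,0.135,-0.004,-0.083,0.014,-1],[0.673,-0.186,0.135,-0.004,-0.083,0.014,-1],[0.673,-0.186,0.135,-0.004,-0.083,0.014,-1],[0.673,-0.186,0.135,-0.004,-0.083,0.014,-1],[0.673,-0.186,0.135,-0.004,-0.083,0.014,-1]],
  ],
)

```text
t: 8.18
eef_pos: [471.1, 290.9, 408.0]
tcp_rot: [3.141, -0.013, -2.659]
ft_force: [-0.1, 0.0, -1.3]
opening: 0.291
grip_force: 29.9
```

arm_command(
  rows=[
    [[0.603,-0.274,0.274,0.006,-0.083,0.022,-1],[0.603,-0.274,0.274,0.006,-0.083,0.022,-1],[0.603,-0.274,0.274,0.006,-0.083,0.022,-1],[0.603,-0.274,0.274,0.006,-0.083,0.022,-1],[0.603,-0.274,0.274,0.006,-0.083,0.022,-1],[0.603,-0.274,0.274,0.006,-0.083,0.022,-1],[0.603,-0.274,0.274,0.006,-0.083,0.022,-1],[0.603,-0.274,0.274,0.006,-0.083,0.022,-1]],
  ],
)

```text
t: 8.85
eef_pos: [409.8, 212.5, 368.5]
tcp_rot: [-3.139, 0.51, -2.8]
ft_force: [0.1, 0.1, -0.5]
opening: 0.286
grip_force: 29.9
```

```bash
python3 - <<'E'
from h import *
np.set_printoptions(precision=2,suppress=True)
s=state(); print(s["t"],s["joints"],s["eef_pos"],np.degrees(s["tcp_rot"]),s["opening"],s["grip_force"])
for n in("scene","wrist"):
    im,d=read_camera(n); P=cloud(d,cam(n,s)); cv2.imwrite(f"pics/{n}3.png",im[...,::-1])
    R0,p0=now(); g=p0+171*R0[:,2]
    hsv=cv2.cvtColor(im,cv2.COLOR_RGB2HSV)
    m=(np.linalg.norm(P-g,axis=2)<110)&(P[...,2]>120)&((hsv[...,0]<12)|(hsv[...,0]>170))&(hsv[...,1]>90); Q=P[m]; print(n,g,len(Q))
    if len(Q)>20:
        v=cv2.fitLine(Q.astype(np.float32),2,0,.01,.01).ravel(); print("dir",v[:3],"az",np.degrees(np.arctan2(v[1],v[0])),"elev",np.degrees(np.arcsin(v[2])),"ext",np.percentile((Q-g)@v[:3],[.5,99.5]))
    m=(P[...,2]>6)&(P[...,2]<15)&(hsv[...,1]<90)&(np.hypot(P[...,0]-502,P[...,1]-190)<90)
    Q=P[m]; print("plate",len(Q),len(Q) and cv2.minAreaRect(Q[:,:2].astype(np.float32)))
plan([pose([503,191.5,160],19.2,-30)])
E
```

```text
8.85 [ 0.33  0.27  2.09  0.    0.27 -1.58] [409.81 212.47 368.52] [-179.87   29.24 -160.4 ] 0.28575690489651245 29.92900550365448
scene [488.72 240.17 219.55] 442
dir [ 0.93  0.37 -0.07] az 21.908754 elev -4.0302877 ext [-37.51  85.21]
plate 953 ((502.64276123046875, 189.77532958984375), (119.35296630859375, 95.17121124267578), 19.03253746032715)
wrist [488.78 240.15 219.71] 28313
dir [ 0.78  0.62 -0.02] az 38.351223 elev -0.934579 ext [-91.08  49.91]
plate 8113 ((502.53204345703125, 192.66937255859375), (120.26048278808594, 89.8830795288086), 18.565528869628906)
[0.225, -0.335, 0.338, 0.0, -0.002, 0.001] rows>=1.9 -> [422. 163. 308.]
```

View pics/scene3.png

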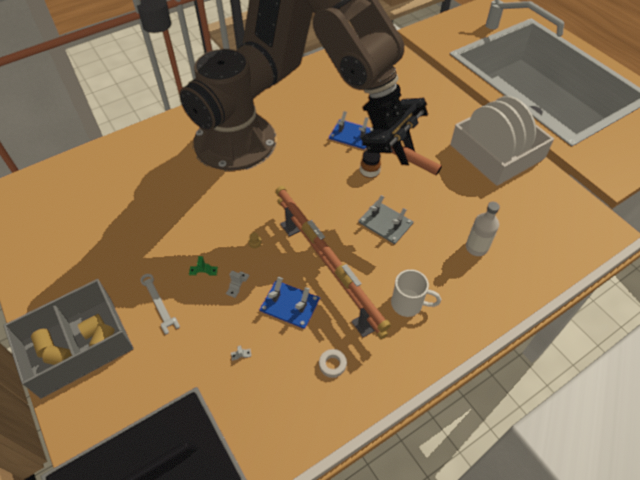

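The pipe is held level at about (415,158), but joint 5 is close to its limit in this lean. I'll turn half way round about the vertical, so that the tool leans outward over the cradle, and lower it there.

```bash
python3 - <<'E'
from h import *
c=[502.5,191.3]
plan([pose([490,225,235],-25,-30),pose([495,205,240],-71,-30),pose(c+[240],-116,-30),pose(c+[220],-161.2,-30),pose(c+[140],-161.2,-30)])
E
```

```text
[-0.157, 0.3, -0.022, 0.061, -0.002, 0.108] rows>=6.2 -> [413. 261. 383.]
[-0.242, 0.303, 0.101, 0.064, 0.0, 0.111] rows>=6.4 -> [467. 286. 388.]
[-0.233, 0.421, 0.135, 0.063, -0.0, 0.108] rows>=6.3 -> [540. 268. 388.]
[-0.079, 0.404, 0.2, 0.063, 0.0, 0.109] rows>=6.3 -> [583. 219. 368.]
[0.267, 0.0, 0.462, 0.0, 0.0, 0.0] rows>=1.9 -> [583. 219. 288.]
```

arm_command(
  rows=[
    [[-0.157,0.3,-0.022,0.061,-0.002,0.108,-1],[-0.157,0.3,-0.022,0.061,-0.002,0.108,-1],[-0.157,0.3,-0.022,0.061,-0.002,0.108,-1],[-0.157,0.3,-0.022,0.061,-0.002,0.108,-1],[-0.157,0.3,-0.022,0.061,-0.002,0.108,-1],[-0.157,0.3,-0.022,0.061,-0.002,0.108,-1],[-0.157,0.3,-0.022,0.061,-0.002,0.108,-1],[-0.157,0.3,-0.022,0.061,-0.002,0.108,-1],[-0.157,0.3,-0.022,0.061,-0.002,0.108,-1],[-0.157,0.3,-0.022,0.061,-0.002,0.108,-1]],
  ],
)

```text
t: 9.78
eef_pos: [412.3, 261.2, 383.3]
tcp_rot: [3.139, 0.527, 2.698]
ft_force: [-0.7, -0.5, -1.1]
opening: 0.288
grip_force: 29.9
```

arm_command(
  rows=[
    [[-0.242,0.303,0.101,0.064,0,0.111,-1],[-0.242,0.303,0.101,0.064,0,0.111,-1],[-0.242,0.303,0.101,0.064,0,0.111,-1],[-0.242,0.303,0.101,0.064,0,0.111,-1],[-0.242,0.303,0.101,0.064,0,0.111,-1],[-0.242,0.303,0.101,0.064,0,0.111,-1],[-0.242,0.303,0.101,0.064,0,0.111,-1],[-0.242,0.303,0.101,0.064,0,0.111,-1],[-0.242,0.303,0.101,0.064,0,0.111,-1],[-0.242,0.303,0.101,0.064,0,0.111,-1]],
  ],
)

```text
t: 10.62
eef_pos: [466.8, 285.4, 388.8]
tcp_rot: [3.136, 0.523, 1.897]
ft_force: [-0.3, -0.1, -1.1]
opening: 0.288
grip_force: 29.9
```

```bash
python3 - <<'E'
from h import *
np.set_printoptions(precision=2,suppress=True)
s=state(); print(s["t"],s["joints"],s["eef_pos"],np.degrees(s["tcp_rot"]),s["opening"],s["grip_force"])
c=[502.5,191.3]
plan([pose(c+[240],-116,-30),pose(c+[220],-161.2,-30)])
E
```

```text
10.6167 [ 0.5   0.42  1.76 -0.58  1.12  0.47] [466.79 285.38 388.78] [179.66  29.94 108.71] 0.2875599731165431 29.93063896894455
[-0.228, 0.424, 0.139, 0.063, -0.0, 0.108] rows>=6.3 -> [540. 268. 388.]
[-0.079, 0.404, 0.2, 0.063, 0.0, 0.109] rows>=6.3 -> [583. 219. 368.]
```

arm_command(
  rows=[
    [[-0.228,0.424,0.139,0.063,0,0.108,-1],[-0.228,0.424,0.139,0.063,0,0.108,-1],[-0.228,0.424,0.139,0.063,0,0.108,-1],[-0.228,0.424,0.139,0.063,0,0.108,-1],[-0.228,0.424,0.139,0.063,0,0.108,-1],[-0.228,0.424,0.139,0.063,0,0.108,-1],[-0.228,0.424,0.139,0.063,0,0.108,-1],[-0.228,0.424,0.139,0.063,0,0.108,-1],[-0.228,0.424,0.139,0.063,0,0.108,-1],[-0.228,0.424,0.139,0.063,0,0.108,-1]],
  ],
)

```text
t: 11.45
eef_pos: [539.8, 267.8, 388.3]
tcp_rot: [3.141, 0.52, 1.114]
ft_force: [-0.5, -1.0, -1.6]
opening: 0.288
grip_force: 29.9
```

arm_command(
  rows=[
    [[-0.079,0.404,0.2,0.063,0,0.109,-1],[-0.079,0.404,0.2,0.063,0,0.109,-1],[-0.079,0.404,0.2,0.063,0,0.109,-1],[-0.079,0.404,0.2,0.063,0,0.109,-1],[-0.079,0.404,0.2,0.063,0,0.109,-1],[-0.079,0.404,0.2,0.063,0,0.109,-1],[-0.079,0.404,0.2,0.063,0,0.109,-1],[-0.079,0.404,0.2,0.063,0,0.109,-1],[-0.079,0.404,0.2,0.063,0,0.109,-1],[-0.079,0.404,0.2,0.063,0,0.109,-1]],
  ],
)

```text
t: 12.28
eef_pos: [582.9, 218.4, 368.2]
tcp_rot: [-3.139, 0.521, 0.324]
ft_force: [-0.2, -0.4, -1.3]
opening: 0.29
grip_force: 29.9
```

```bash
python3 - <<'E'
from h import *
np.set_printoptions(precision=2,suppress=True)
s=state(); print(s["t"],s["joints"],s["eef_pos"],np.degrees(s["tcp_rot"]),s["opening"],s["grip_force"])
R0,p0=now(); g=p0+171*R0[:,2]; print(g)
for n in("scene","wrist","side"):
    im,d=read_camera(n); P=cloud(d,cam(n,s)); cv2.imwrite(f"pics/{n}4.png",im[...,::-1])
    hsv=cv2.cvtColor(im,cv2.COLOR_RGB2HSV)
    m=(np.linalg.norm(P-g,axis=2)<110)&(P[...,2]>120)&((hsv[...,0]<12)|(hsv[...,0]>170))&(hsv[...,1]>90); Q=P[m]; print(n,len(Q))
    if len(Q)>20:
        v=cv2.fitLine(Q.astype(np.float32),2,0,.01,.01).ravel(); print("dir",v[:3],"az",np.degrees(np.arctan2(v[1],v[0])),"elev",np.degrees(np.arcsin(v[2])),"ext",np.percentile((Q-g)@v[:3],[.5,99.5]))
c=[502.5,191.3]
plan([pose(c+[140],-161.2,-30),pose(c+[80],-161.2,-30),pose(c+[61],-161.2,-30)])
E
```

```text
12.2833 [ 0.26  0.59  1.51 -0.03  1.56  1.51] [582.9  218.43 368.17] [-179.85   29.84   18.59] 0.28982323397646875 29.929900467395782
[502.11 191.72 219.84]
scene 428
dir [0.95 0.33 0.01] az 19.038887 elev 0.62575364 ext [-88.58  90.83]
wrist 33363
dir [-0.21  0.97 -0.1 ] az 101.95641 elev -5.8980007 ext [-79.6   78.88]
side 229
dir [0.94 0.33 0.05] az 19.478628 elev 2.8476672 ext [-89.45  87.62]
[0.269, 0.0, 0.461, -0.001, -0.0, -0.001] rows>=1.9 -> [583. 219. 288.]
[0.2, 0.0, 0.346, 0.0, 0.0, 0.0] rows>=1.4 -> [583. 219. 228.]
[0.063, 0.0, 0.11, 0.0, 0.0, 0.0] rows>=0.5 -> [583. 219. 209.]
```

View pics/wrist4.png

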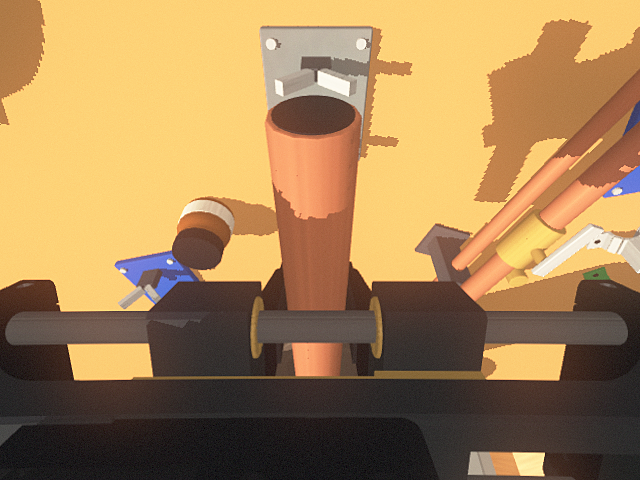

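The pipe, whose near end is at (313,115), lines up with the cradle's V at (315,75). It is level within about 1–2° and centred in the grip. Lowering.

arm_command(
  rows=[
    [[0.269,0,0.461,-0.001,0,-0.001,-1],[0.269,0,0.461,-0.001,0,-0.001,-1],[0.269,0,0.461,-0.001,0,-0.001,-1],[0.269,0,0.461,-0.001,0,-0.001,-1]],
  ],
)

```text
t: 12.77
eef_pos: [583.5, 218.8, 287.3]
tcp_rot: [-3.141, 0.525, 0.33]
ft_force: [-0.1, -0.1, -0.2]
opening: 0.288
grip_force: 29.9
```

arm_command(
  rows=[
    [[0.1,0,0.173,0,0,0,-1],[0.2,0,0.346,0,0,0,-1],[0.2,0,0.346,0,0,0,-1],[0.2,0,0.346,0,0,0,-1],[0.2,0,0.346,0,0,0,-1]],
  ],
)

```text
t: 13.18
eef_pos: [584.3, 219.0, 230.8]
tcp_rot: [3.141, 0.519, 0.329]
ft_force: [0.5, -0.4, -2.2]
opening: 0.287
grip_force: 29.9
```

arm_command(
  rows=[
    [[0.02,0,0.035,0,0,0,-1],[0.04,0,0.07,0,0,0,-1],[0.055,0,0.095,0,0,0,-1],[0.055,0,0.095,0,0,0,-1],[0.055,0,0.095,0,0,0,-1]],
  ],
)

```text
t: 13.6
eef_pos: [583.7, 218.8, 211.5]
tcp_rot: [3.142, 0.522, 0.329]
ft_force: [0.3, 0.8, -1.2]
opening: 0.293
grip_force: 29.9
```

```bash
python3 - <<'E'
from h import *
np.set_printoptions(precision=2,suppress=True)
s=state(); R0,p0=now(); g=p0+171*R0[:,2]; print(g,s["ft_force"],s["moment"],s["joints"])
im,d=read_camera("scene"); P=cloud(d,cam("scene"))
hsv=cv2.cvtColor(im,cv2.COLOR_RGB2HSV)
m=(np.linalg.norm(P-g,axis=2)<110)&(P[...,2]>45)&((hsv[...,0]<12)|(hsv[...,0]>170))&(hsv[...,1]>90)&(P[...,2]<110); Q=P[m]
v=cv2.fitLine(Q.astype(np.float32),2,0,.01,.01).ravel(); print(len(Q),"az",np.degrees(np.arctan2(v[1],v[0])),"elev",np.degrees(np.arcsin(v[2])),"ext",np.percentile((Q-g)@v[:3],[.5,99.5]),"top z",np.percentile(Q[:,2],95))
cv2.imwrite("pics/s5.png",cv2.resize(im[130:270,330:470,::-1],None,fx=4,fy=4,interpolation=2))
E
```

```text
[503.06 191.25  63.28] [ 0.31  0.76 -1.21] [ 0.18 -0.37  0.  ] [ 0.26  0.78  1.61 -0.04  1.27  1.52]
357 az 19.508875 elev -0.59222066 ext [-85.56  90.22] top z 81.36808439431748
```

View pics/s5.png

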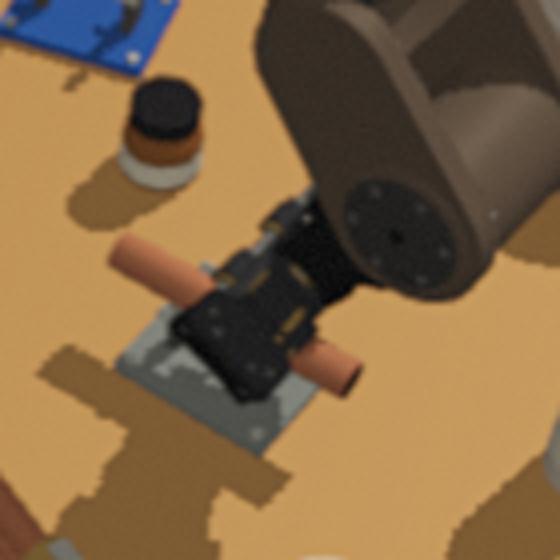

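The pipe lies over the cradle at (200,310), about 3 mm above its seat. I'll lower that last bit and release.

arm_command(
  rows=[
    [[0.005,0,0.009,0,0,0,-1],[0.01,0,0.0175,0,0,0,-1],[0.01,0,0.0175,0,0,0,-1],[0.01,0,0.0175,0,0,0,-1],[0.01,0,0.0175,0,0,0,-1]],
  ],
)

```text
t: 14.07
eef_pos: [583.7, 218.8, 208.7]
tcp_rot: [3.142, 0.521, 0.329]
ft_force: [1.0, 0.4, -0.8]
opening: 0.283
grip_force: 29.9
```

arm_command(
  rows=[
    [[0,0,0,0,0,0,-0.35],[0,0,0,0,0,0,-0.3],[0,0,0,0,0,0,-0.2],[0,0,0,0,0,0,-0.1],[0,0,0,0,0,0,0],[0,0,0,0,0,0,0],[0,0,0,0,0,0,0],[0,0,0,0,0,0,0]],
  ],
)

```text
t: 14.73
eef_pos: [583.7, 218.7, 208.6]
tcp_rot: [3.142, 0.521, 0.329]
ft_force: [1.3, 0.3, 0.1]
opening: 0.501
grip_force: 0.0
```

```bash
python3 - <<'E'
from h import *
np.set_printoptions(precision=2,suppress=True)
s=state(); R0,p0=now(); g=p0+171*R0[:,2]; print(s["t"],g,s["ft_force"],s["opening"],s["grip_force"])
im,d=read_camera("scene"); P=cloud(d,cam("scene"))
hsv=cv2.cvtColor(im,cv2.COLOR_RGB2HSV)
m=(np.linalg.norm(P-g,axis=2)<110)&(P[...,2]>45)&((hsv[...,0]<12)|(hsv[...,0]>170))&(hsv[...,1]>90)&(P[...,2]<110); Q=P[m]
v=cv2.fitLine(Q.astype(np.float32),2,0,.01,.01).ravel(); print(len(Q),"az",np.degrees(np.arctan2(v[1],v[0])),"elev",np.degrees(np.arcsin(v[2])),"ext",np.percentile((Q-g)@v[:3],[.5,99.5]),"top z",np.percentile(Q[:,2],95))
# retreat along -tool z 120, straighten
R,p=now(); a=(R,p-R[:,2]*110)
plan([a,pose([620,110,430],-170,0,0),pose([620,-20,430],-172,0,0),pose([560,-150,430],-160,0,0),pose([520,-235,430],-149,0,0)])
E
```

```text
14.7333 [503.08 191.22  60.31] [1.32 0.27 0.15] 0.5008084164304919 0.0
341 az 18.557812 elev -0.2458301 ext [-86.68  90.  ] top z 77.22629215520737
[0.0, 0.0, -0.733, 0.0, 0.0, 0.0] rows>=2.6 -> [635. 236. 304.]
[-0.739, 0.764, -0.544, 0.006, 0.083, 0.024] rows>=4.3 -> [620. 110. 430.]
[-0.15, 0.854, 0.0, 0.0, 0.0, 0.006] rows>=3.1 -> [620. -20. 430.]
[-0.517, 0.803, 0.0, 0.0, 0.0, -0.033] rows>=3.4 -> [ 560. -150.  430.]
[-0.444, 0.441, 0.0, 0.0, 0.0, -0.031] rows>=2.3 -> [ 520. -235.  430.]
```

```bash
python3 - <<'E'
from h import *
R,p=now(); a=(R,p-R[:,2]*110)
plan([a,pose([620,110,430],-170,0,0),pose([600,-20,430],-172,0,0),pose([520,-140,420],-160,0,0),pose([420,-250,400],-149,0,0)])
E
```

```text
[0.0, 0.0, -0.733, 0.0, 0.0, 0.0] rows>=2.6 -> [635. 236. 304.]
[-0.739, 0.764, -0.544, 0.006, 0.083, 0.024] rows>=4.3 -> [620. 110. 430.]
[-0.282, 0.83, 0.0, 0.0, 0.0, 0.006] rows>=3.2 -> [600. -20. 430.]
[-0.639, 0.718, 0.067, 0.0, 0.0, -0.033] rows>=3.5 -> [ 520. -140.  420.]
[-0.877, 0.461, 0.133, 0.0, 0.0, -0.031] rows>=3.6 -> [ 420. -250.  400.]
```

arm_command(
  rows=[
    [[0,0,-0.733,0,0,0,0],[0,0,-0.733,0,0,0,0],[0,0,-0.733,0,0,0,0],[0,0,-0.733,0,0,0,0],[0,0,-0.733,0,0,0,0]],
  ],
)

```text
t: 15.2
eef_pos: [635.6, 236.5, 304.8]
tcp_rot: [3.141, 0.519, 0.329]
ft_force: [-0.6, 0.9, -0.4]
opening: 0.501
grip_force: 0.0
```

arm_command(
  rows=[
    [[-0.739,0.764,-0.544,0.006,0.083,0.024,0],[-0.739,0.764,-0.544,0.006,0.083,0.024,0],[-0.739,0.764,-0.544,0.006,0.083,0.024,0],[-0.739,0.764,-0.544,0.006,0.083,0.024,0],[-0.739,0.764,-0.544,0.006,0.083,0.024,0],[-0.739,0.764,-0.544,0.006,0.083,0.024,0],[-0.739,0.764,-0.544,0.006,0.083,0.024,0]],
  ],
)

```text
t: 15.78
eef_pos: [619.4, 109.8, 428.9]
tcp_rot: [3.139, 0.002, 0.175]
ft_force: [0.7, -0.3, -0.1]
opening: 0.501
grip_force: 0.0
```

arm_command(
  rows=[
    [[-0.282,0.83,0,0,0,0.006,0],[-0.282,0.83,0,0,0,0.006,0],[-0.282,0.83,0,0,0,0.006,0],[-0.282,0.83,0,0,0,0.006,0],[-0.282,0.83,0,0,0,0.006,0]],
  ],
)

```text
t: 16.2
eef_pos: [600.1, -21.1, 427.7]
tcp_rot: [3.141, 0.004, 0.136]
ft_force: [0.8, 0.9, 0.3]
opening: 0.502
grip_force: 0.0
```

arm_command(
  rows=[
    [[-0.639,0.718,0.067,0,0,-0.033,0],[-0.639,0.718,0.067,0,0,-0.033,0],[-0.639,0.718,0.067,0,0,-0.033,0],[-0.639,0.718,0.067,0,0,-0.033,0],[-0.639,0.718,0.067,0,0,-0.033,0]],
  ],
)

```text
t: 16.62
eef_pos: [518.8, -140.6, 418.5]
tcp_rot: [-3.141, 0.003, 0.344]
ft_force: [-0.1, -0.2, -0.4]
opening: 0.5
grip_force: 0.0
```

arm_command(
  rows=[
    [[-0.877,0.461,0.133,0,0,-0.031,0],[-0.877,0.461,0.133,0,0,-0.031,0],[-0.877,0.461,0.133,0,0,-0.031,0],[-0.877,0.461,0.133,0,0,-0.031,0],[-0.877,0.461,0.133,0,0,-0.031,0],[-0.877,0.461,0.133,0,0,-0.031,0],[-0.877,0.461,0.133,0,0,-0.031,0]],
  ],
)

```text
t: 17.2
eef_pos: [420.7, -248.2, 399.8]
tcp_rot: [3.14, -0.0, 0.541]
ft_force: [0.7, 0.0, -0.3]
opening: 0.499
grip_force: 0.0
```

```bash
python3 - <<'E'
from h import *
np.set_printoptions(precision=2,suppress=True)
s=state(); print(s["t"],s["joints"],s["eef_pos"],np.degrees(s["tcp_rot"]),s["opening"])
im,d=read_camera("wrist"); P=cloud(d,cam("wrist",s)); cv2.imwrite("pics/w6.png",im[...,::-1])
S=cv2.cvtColor(im,cv2.COLOR_RGB2HSV)[...,1]
for n,a,b in(("all",2,60),("tab",30,60),("tabtop",45,60),("ears",1.5,8)):
    m=(P[...,2]>a)&(P[...,2]<b)&(S<80)&(np.hypot(P[...,0]-458,P[...,1]+230)<50)
    Q=P[m]; print(n,len(Q),np.percentile(Q[:,2],[2,50,98]),cv2.minAreaRect(Q[:,:2].astype(np.float32)))
im,d=read_camera("scene"); P=cloud(d,cam("scene")); hsv=cv2.cvtColor(im,cv2.COLOR_RGB2HSV); cv2.imwrite("pics/s6.png",im[...,::-1])
m=(np.linalg.norm(P-[502.5,191.3,60],axis=2)<110)&(P[...,2]>45)&((hsv[...,0]<12)|(hsv[...,0]>170))&(hsv[...,1]>90)&(P[...,2]<110); Q=P[m]
v=cv2.fitLine(Q.astype(np.float32),2,0,.01,.01).ravel(); print(len(Q),v,"az",np.degrees(np.arctan2(v[1],v[0])),"elev",np.degrees(np.arcsin(v[2])),"ext",np.percentile((Q-[502.5,191.3,60])@v[:3],[.5,99.5]),"z",np.percentile(Q[:,2],[50,98]))
print(cv2.minAreaRect(Q[:,:2].astype(np.float32)))
E
```

```text
17.2 [-0.67  0.3   1.89 -0.    0.95  0.36] [ 420.7  -248.22  399.76] [179.93  -0.02  31.  ] 0.49928289803230036
all 1542 [ 2.4  11.34 50.38] ((457.88568115234375, -228.91189575195312), (25.899463653564453, 69.82716369628906), 32.20505142211914)
tab 336 [47.82 49.5  50.93] ((458.44415283203125, -229.61282348632812), (25.843778610229492, 11.530674934387207), 30.903656005859375)
tabtop 333 [47.93 49.5  50.94] ((458.3494567871094, -229.6695098876953), (25.623071670532227, 11.530674934387207), 30.903656005859375)
ears 699 [1.92 3.63 7.38] ((457.7897033691406, -228.9871826171875), (25.136032104492188, 69.8122787475586), 32.10247039794922)
630 [  0.95   0.32  -0.   509.91 186.87  70.4 ] az 18.516335 elev -0.09535249 ext [-85.55  90.17] z [71.51 78.19]
((503.28790283203125, 194.38975524902344), (178.32859802246094, 39.56079864501953), 18.216215133666992)
```

View pics/w6.png

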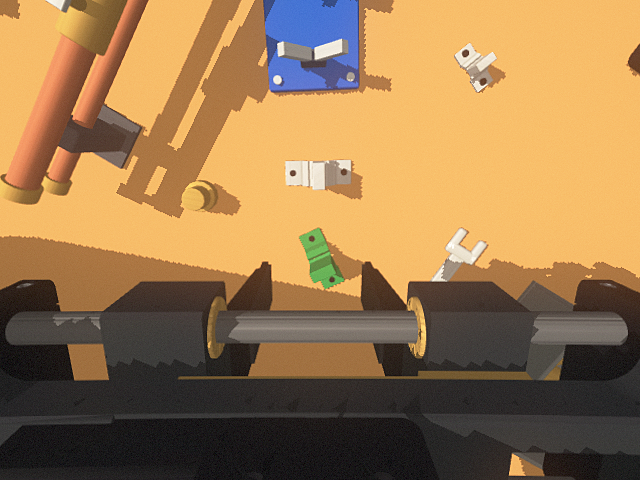

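The wrist view shows the large steel clamp at (319,175), seen end-on and squared up to the tool. The green one is at (321,258), the small one at (475,68) and the bushing at (199,195). The pipe fit gives it level in the rests at the right azimuth. Descending over the tab.

```bash
python3 - <<'E'
from h import *
plan([pose([458.3,-229.5,140],-148.7,0),pose([458.3,-229.5,75],-148.7,0),pose([458.3,-229.5,45],-148.7,0)])
E
```

```text
[0.278, 0.022, 0.594, 0.0, -0.0, -0.001] rows>=2.4 -> [ 458. -230.  311.]
[0.0, 0.0, 0.433, 0.0, 0.0, 0.0] rows>=1.6 -> [ 458. -230.  246.]
[0.0, 0.0, 0.2, 0.0, 0.0, 0.0] rows>=0.7 -> [ 458. -230.  216.]
```

arm_command(
  rows=[
    [[0.278,0.022,0.594,0,0,-0.001,0],[0.278,0.022,0.594,0,0,-0.001,0],[0.278,0.022,0.594,0,0,-0.001,0],[0.278,0.022,0.594,0,0,-0.001,0],[0.278,0.022,0.594,0,0,-0.001,0]],
  ],
)

```text
t: 17.72
eef_pos: [457.9, -230.0, 310.9]
tcp_rot: [3.14, 0.0, 0.548]
ft_force: [-0.1, -0.6, 0.2]
opening: 0.499
grip_force: 0.0
```

arm_command(
  rows=[
    [[0,0,0.22,0,0,0,0],[0,0,0.433,0,0,0,0],[0,0,0.433,0,0,0,0],[0,0,0.433,0,0,0,0],[0,0,0.433,0,0,0,0]],
  ],
)

```text
t: 18.13
eef_pos: [457.7, -231.4, 248.3]
tcp_rot: [3.137, -0.002, 0.546]
ft_force: [-0.5, 0.0, 0.3]
opening: 0.503
grip_force: 0.0
```

```bash
python3 - <<'E'
from h import *
np.set_printoptions(precision=2,suppress=True)
s=state(); print(s["t"],s["eef_pos"],np.degrees(s["tcp_rot"]))
im,d=read_camera("wrist"); P=cloud(d,cam("wrist",s)); cv2.imwrite("pics/w7.png",im[...,::-1])
m=(P[...,2]>42)&(P[...,2]<56)&(np.hypot(P[...,0]-458,P[...,1]+230)<25); Q=P[m]
print(len(Q),len(Q) and (Q.mean(0),cv2.minAreaRect(Q[:,:2].astype(np.float32))))
plan([pose([458.3,-229.5,44.5],-148.7,0)])
E
```

```text
18.1333 [ 457.66 -231.36  248.32] [179.72  -0.09  31.28]
1009 (array([ 459.  , -228.39,   49.09]), ((457.811767578125, -228.8753662109375), (26.262981414794922, 11.786430358886719), 31.279584884643555))
[0.01, -0.009, 0.22, 0.001, -0.0, -0.0] rows>=0.8 -> [ 458. -230.  216.]
```

arm_command(
  rows=[
    [[0.005,-0.009,0.11,0,0,0,0],[0.008,-0.009,0.215,0,0,0,0],[0.008,-0.009,0.215,0,0,0,0],[0.008,-0.009,0.215,0,0,0,0],[0.008,-0.009,0.215,0,0,0,0]],
  ],
)

```text
t: 18.6
eef_pos: [457.9, -229.6, 215.5]
tcp_rot: [3.137, -0.001, 0.546]
ft_force: [-0.5, 0.1, -0.8]
opening: 0.497
grip_force: 0.0
```

arm_command(
  rows=[
    [[0,0,0,0,0,0,-0.3],[0,0,0,0,0,0,-0.5],[0,0,0,0,0,0,-0.7],[0,0,0,0,0,0,-1],[0,0,0,0,0,0,-1],[0,0,0,0,0,0,-1],[0,0,0,0,0,0,-1],[0,0,0,0,0,0,-1],[0,0,0,0,0,0,-1],[0,0,0,0,0,0,-1]],
  ],
)

```text
t: 19.43
eef_pos: [457.6, -229.3, 214.1]
tcp_rot: [3.139, -0.0, 0.546]
ft_force: [-1.2, 0.3, 3.4]
opening: 0.122
grip_force: 30.0
```

```bash
python3 - <<'E'
from h import *
np.set_printoptions(precision=2,suppress=True)
s=state(); R,p=now(); g=p+171*R[:,2]; print(s["t"],g,np.degrees(s["tcp_rot"]),s["opening"],s["grip_force"],s["ft_force"])
g0=g[2]
plan([pose(g+[0,0,140],-148.7,0),pose([520,-140,240],-155,0),pose([560,-30,250],-160,0),pose([555,90,250],-161,0),pose([503.5,192,g0+150],-161.3,0)])
E
```

```text
19.4333 [ 457.93 -229.68   43.09] [179.85  -0.03  31.29] 0.12206812224074862 29.999036192893982 [-1.16  0.31  3.4 ]
[0.001, 0.006, -0.933, 0.0, -0.0, -0.0] rows>=3.4 -> [ 458. -230.  354.]
[0.664, -0.296, -0.379, 0.0, 0.0, 0.018] rows>=3.0 -> [ 520. -140.  411.]
[0.552, -0.552, -0.067, 0.0, 0.0, 0.014] rows>=2.8 -> [560. -30. 421.]
[0.242, -0.763, 0.0, 0.0, 0.0, 0.003] rows>=2.9 -> [555.  90. 421.]
[-0.103, -0.755, 0.379, 0.0, 0.0, 0.001] rows>=3.1 -> [504. 192. 364.]
```

arm_command(
  rows=[
    [[0,0,-0.933,0,0,0,-1],[0,0,-0.933,0,0,0,-1],[0,0,-0.933,0,0,0,-1],[0,0,-0.933,0,0,0,-1],[0,0,-0.933,0,0,0,-1],[0,0,-0.933,0,0,0,-1]],
  ],
)

```text
t: 19.93
eef_pos: [457.2, -228.9, 354.1]
tcp_rot: [3.138, -0.001, 0.546]
ft_force: [0.5, -0.3, -2.4]
opening: 0.121
grip_force: 30.0
```

arm_command(
  rows=[
    [[0.664,-0.296,-0.379,0,0,0.018,-1],[0.664,-0.296,-0.379,0,0,0.018,-1],[0.664,-0.296,-0.379,0,0,0.018,-1],[0.664,-0.296,-0.379,0,0,0.018,-1],[0.664,-0.296,-0.379,0,0,0.018,-1],[0.664,-0.296,-0.379,0,0,0.018,-1]],
  ],
)

```text
t: 20.43
eef_pos: [519.2, -139.3, 408.7]
tcp_rot: [3.141, 0.002, 0.434]
ft_force: [0.1, 0.4, -1.5]
opening: 0.123
grip_force: 30.0
```

arm_command(
  rows=[
    [[0.552,-0.552,-0.067,0,0,0.014,-1],[0.552,-0.552,-0.067,0,0,0.014,-1],[0.552,-0.552,-0.067,0,0,0.014,-1],[0.552,-0.552,-0.067,0,0,0.014,-1],[0.552,-0.552,-0.067,0,0,0.014,-1]],
  ],
)

```text
t: 20.85
eef_pos: [559.8, -29.1, 419.0]
tcp_rot: [3.14, 0.001, 0.346]
ft_force: [0.0, -0.5, -1.8]
opening: 0.124
grip_force: 30.0
```

arm_command(
  rows=[
    [[0.242,-0.763,0,0,0,0.003,-1],[0.242,-0.763,0,0,0,0.003,-1],[0.242,-0.763,0,0,0,0.003,-1],[0.242,-0.763,0,0,0,0.003,-1],[0.242,-0.763,0,0,0,0.003,-1]],
  ],
)

```text
t: 21.27
eef_pos: [555.0, 90.4, 419.3]
tcp_rot: [3.139, 0.001, 0.327]
ft_force: [-0.1, -0.4, -1.7]
opening: 0.127
grip_force: 30.0
```

arm_command(
  rows=[
    [[-0.103,-0.755,0.379,0,0,0.001,-1],[-0.103,-0.755,0.379,0,0,0.001,-1],[-0.103,-0.755,0.379,0,0,0.001,-1],[-0.103,-0.755,0.379,0,0,0.001,-1],[-0.103,-0.755,0.379,0,0,0.001,-1],[-0.103,-0.755,0.379,0,0,0.001,-1],[-0.103,-0.755,0.379,0,0,0.001,-1],[-0.103,-0.755,0.379,0,0,0.001,-1]],
  ],
)

```text
t: 21.93
eef_pos: [505.2, 191.3, 363.7]
tcp_rot: [3.139, -0.002, 0.318]
ft_force: [0.1, -0.7, -2.1]
opening: 0.121
grip_force: 30.0
```

```bash
python3 - <<'E'
from h import *
np.set_printoptions(precision=2,suppress=True)
s=state(); R,p=now(); g=p+171*R[:,2]; print(s["t"],g,np.degrees(s["tcp_rot"]),s["opening"],s["grip_force"])
for n in("scene","side","wrist"):
    im,d=read_camera(n); P=cloud(d,cam(n,s)); hsv=cv2.cvtColor(im,cv2.COLOR_RGB2HSV); cv2.imwrite(f"pics/{n}8.png",im[...,::-1])
    m=(np.linalg.norm(P-[502.5,191.3,60],axis=2)<110)&(P[...,2]>45)&((hsv[...,0]<12)|(hsv[...,0]>170))&(hsv[...,1]>90)&(P[...,2]<90); Q=P[m]
    if len(Q)>50:
        v=cv2.fitLine(Q.astype(np.float32),2,0,.01,.01).ravel(); print(n,len(Q),"az",np.degrees(np.arctan2(v[1],v[0])),"elev",np.degrees(np.arcsin(v[2])),"z",np.percentile(Q[:,2],[50,98]),cv2.minAreaRect(Q[:,:2].astype(np.float32)))
    m=(np.hypot(P[...,0]-g[0],P[...,1]-g[1])<50)&(P[...,2]>g[2]-50)&(P[...,2]<g[2]-27); Q=P[m]
    if len(Q)>20: print(n,"clamp ears",len(Q),np.percentile(Q[:,2],[5,50,95]),cv2.minAreaRect(Q[:,:2].astype(np.float32)))
im=cv2.imread("pics/scene8.png");b=cv2.imread("pics/side8.png")
cv2.imwrite("pics/c8.png",np.hstack([cv2.resize(im[130:270,320:460],(400,400)),cv2.resize(b[130:280,200:350],(400,400))]))
E
```

```text
21.9333 [505.67 190.94 192.68] [179.84  -0.12  18.2 ] 0.12096973717809853 29.997446537017822
scene 631 az 18.635273 elev -0.23949297 z [71.07 78.31] ((504.1512145996094, 193.34225463867188), (177.44223022460938, 39.1254768371582), 18.863224029541016)
scene clamp ears 152 [151.6  155.87 164.22] ((505.3119201660156, 187.99600219726562), (25.691059112548828, 74.95030212402344), 16.05030632019043)
side 196 az 17.606485 elev -0.087975755 z [71.44 74.96] ((502.98516845703125, 188.18682861328125), (174.14207458496094, 21.538070678710938), 18.930809020996094)
side clamp ears 140 [150.17 153.85 163.71] ((503.67755126953125, 190.32652282714844), (30.8521671295166, 74.04559326171875), 18.527164459228516)
wrist 4459 az 18.65897 elev 0.17141931 z [71.6  74.26] ((538.903076171875, 204.7660369873047), (108.26981353759766, 27.745668411254883), 18.769027709960938)
wrist clamp ears 2624 [151.83 153.38 164.02] ((508.6808166503906, 191.36764526367188), (21.099767684936523, 71.08061218261719), 18.04888153076172)
```

View pics/c8.png

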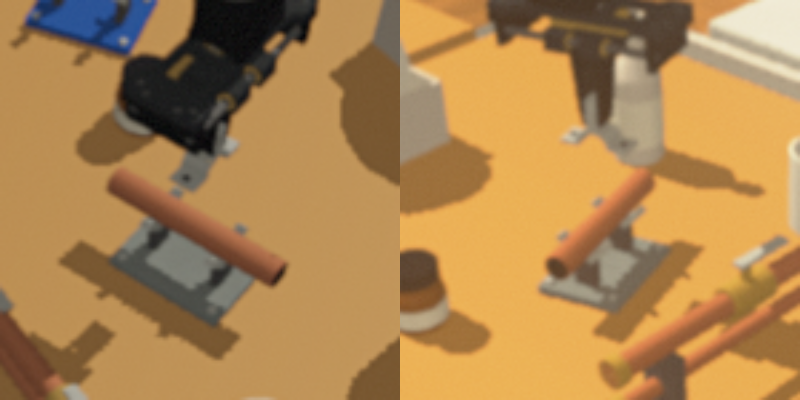

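The crop shows the pipe lying in both rests and the clamp held upright above it. Correcting by a few mm and lowering to hold height.

```bash
python3 - <<'E'
from h import *
plan([pose([503,192,150],-161.3,0),pose([503,192,128.5],-161.3,0)])
E
```

```text
[-0.012, -0.004, 0.284, 0.0, -0.0, -0.001] rows>=1.0 -> [503. 192. 321.]
[0.0, 0.0, 0.143, 0.0, 0.0, 0.0] rows>=0.5 -> [503. 192. 300.]
```

arm_command(
  rows=[
    [[-0.006,-0.004,0.14,0,0,-0.001,-1],[-0.012,-0.004,0.284,0,0,-0.001,-1],[-0.012,-0.004,0.284,0,0,-0.001,-1],[-0.012,-0.004,0.284,0,0,-0.001,-1],[-0.012,-0.004,0.284,0,0,-0.001,-1]],
  ],
)

```text
t: 22.5
eef_pos: [503.0, 192.7, 321.6]
tcp_rot: [3.139, -0.002, 0.326]
ft_force: [-0.9, 0.1, -0.1]
opening: 0.127
grip_force: 30.0
```

arm_command(
  rows=[
    [[0,0,0.05,0,0,0,-1],[0,0,0.1,0,0,0,-1],[0,0,0.143,0,0,0,-1],[0,0,0.143,0,0,0,-1],[0,0,0.143,0,0,0,-1],[0,0,0.143,0,0,0,-1],[0,0,0.143,0,0,0,-1],[0,0,0.143,0,0,0,-1]],
  ],
)

```text
t: 23.17
eef_pos: [502.7, 192.7, 299.4]
tcp_rot: [3.139, -0.002, 0.326]
ft_force: [0.2, -0.1, -0.6]
opening: 0.128
grip_force: 30.0
```

```bash
python3 - <<'E'
from h import *
np.set_printoptions(precision=2,suppress=True)
s=state(); R,p=now(); g=p+171*R[:,2]; print(s["t"],g,np.degrees(s["tcp_rot"]),s["opening"],s["grip_force"],s["ft_force"],s["qvel"])
for n in("scene","side","wrist"):
    im,d=read_camera(n); P=cloud(d,cam(n,s)); hsv=cv2.cvtColor(im,cv2.COLOR_RGB2HSV); cv2.imwrite(f"pics/{n}9.png",im[...,::-1])
    m=(np.linalg.norm(P-[502.5,191.3,60],axis=2)<110)&(P[...,2]>45)&((hsv[...,0]<12)|(hsv[...,0]>170))&(hsv[...,1]>90)&(P[...,2]<82); Q=P[m]
    if len(Q)>50:
        r=cv2.minAreaRect(Q[:,:2].astype(np.float32)); print(n,"pipe",len(Q),np.percentile(Q[:,2],[50,98]),r)
    m=(np.hypot(P[...,0]-g[0],P[...,1]-g[1])<50)&(P[...,2]>g[2]-46)&(P[...,2]<g[2]-27)&(hsv[...,1]<80); Q=P[m]
    if len(Q)>20: print(n,"clamp",len(Q),np.percentile(Q[:,2],[5,50,95]),cv2.minAreaRect(Q[:,:2].astype(np.float32)))
    m=(P[...,2]>6)&(P[...,2]<15)&(hsv[...,1]<90)&(np.hypot(P[...,0]-502,P[...,1]-190)<90)
    Q=P[m]; print("plate",len(Q),len(Q) and cv2.minAreaRect(Q[:,:2].astype(np.float32)))
im=cv2.imread("pics/scene9.png");b=cv2.imread("pics/side9.png")
cv2.imwrite("pics/c9.png",np.hstack([cv2.resize(im[130:270,320:460],(400,400)),cv2.resize(b[150:270,220:340],(400,400))]))
E
```

```text
23.1667 [503.07 192.41 128.44] [179.85  -0.09  18.69] 0.12777068085346066 29.99743491411209 [ 0.17 -0.12 -0.57] [ 0. -0. -0.  0. -0. -0.]
scene pipe 515 [71.33 77.59] ((504.5965881347656, 192.161865234375), (176.3782196044922, 33.9845085144043), 17.930448532104492)
scene clamp 117 [86.62 90.97 98.59] ((504.23638916015625, 190.44473266601562), (25.13033676147461, 76.83985900878906), 13.38357162475586)
plate 738 ((507.052978515625, 178.0127716064453), (118.56963348388672, 69.4632339477539), 19.55379867553711)
side pipe 195 [70.52 74.61] ((502.178955078125, 187.34547424316406), (175.8206024169922, 22.314285278320312), 18.111127853393555)
side clamp 97 [ 86.65  89.55 100.3 ] ((502.366943359375, 188.85848999023438), (28.427072525024414, 69.06364440917969), 17.73200798034668)
plate 517 ((501.5291748046875, 182.48471069335938), (123.27184295654297, 83.10304260253906), 11.591604232788086)
wrist pipe 7298 [71.74 74.17] ((504.5916442871094, 193.32456970214844), (180.3700714111328, 27.543865203857422), 18.500211715698242)
wrist clamp 2457 [87.65 89.11 99.69] ((506.0102844238281, 193.10540771484375), (21.50624656677246, 70.97761535644531), 19.004405975341797)
plate 5150 ((525.1556396484375, 200.0327911376953), (73.1540756225586, 89.58340454101562), 18.71502113342285)
```

View pics/c9.png

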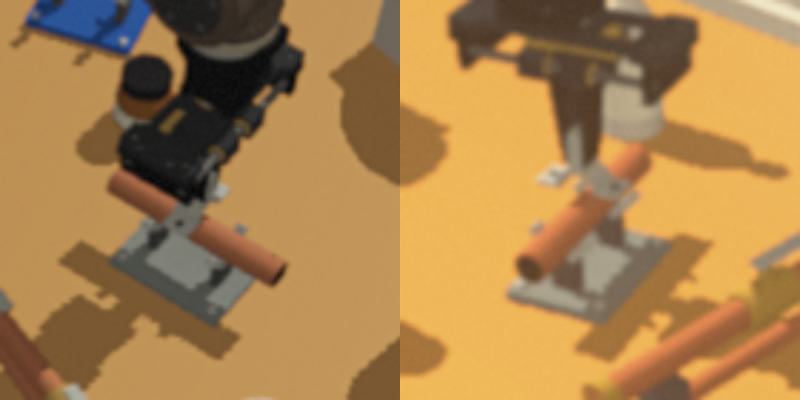

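The crop shows the clamp held upright across the pipe, midway between the rests. Its underside is at about 85 mm and the pipe top at 74 mm, with sideways error under 2 mm and yaw error under 1°. The arm is still and grips with 30 N, so I'm handing in.

```bash
python3 -c "
from cell import *
print(job_done())"
```

```text
the job is handed in; nothing more can be done
None
```

I handed the job in at about 23 s: the pipe lies let go in both V-rests, and the larger clamp is held upright and lined up, midway between the rests, about 11 mm above the pipe; no verdict was returned.

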